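Third hand at the pinning jig

TASK

Wind the crank of the blue jig clockwise (seen from above) through its full turn until it comes up against its stop, which brings the sprung stop forward. Then pick up the loose steel housing bar, lay one end of it flat in the steel nest of the jig, in line with it, and push it along the nest so that it presses on the sprung stop with a steady 10 N or so (5 to 15 N; at 10 N the red collar has just disappeared into the sleeve), never ramming the stop to its hard end. Finish while still gripping the bar and holding that push, as the third hand for a colleague who will fit the cross screw; leave the other things on the table where they are.

Things in the scene. Friction and masses are not known exactly. Their poses are not given: they have to be found in the camera images.
- jig: The pinning jig, fixed to the table: blue base plate 12 mm thick, from x = -12 to 178 and y = -50 to 85 mm of its frame. Origin at table height under the mouth of its steel nest. Its x axis is the push direction, from the mouth along the nest to the sprung stop (roughly away from the robot), y to the left of that, z up.
- nest_mouth (a point): Middle of the nest's floor at its mouth, 26 mm above the table (jig x = 0, y = 0). The nest is a straight steel channel, open above and at the mouth, from jig x = 0 to 45 mm: flat floor, side walls 12 mm high and 24 mm apart (flared over the first 12 mm), 44 mm wide over all. Nothing supports the bar before the mouth: it juts out towards the robot.
- jig_stop: The sprung stop: steel head 16 mm wide, 14 mm high, which yields along the jig's +x. Origin: centre of its flat front face, which the bar's end meets, 8.5 mm above the nest's floor. Spring: 2 N preload and 1 N per mm, so 5 N at 3 mm, 10 N at 8 mm, 15 N at 13 mm of travel; hard end at 14 mm. Its unpushed face is 55 mm from the mouth with the crank at 0, 30 mm at 2 pi (inside the channel).
- sleeve_mouth (a point): Centre of the near end of the round aluminium sleeve (20 mm in diameter) that carries the stop's plunger, 24 mm behind the unpushed face. The red collar, 8 mm long, just before the sleeve, slides into it in the first 8 mm of travel; go by that: pressing down on the nest floor adds friction to what the wrist feels. Sleeve and stop ride on a carriage driven by the crank; the push does not drive it back.
- jig_crank (a joint): Angle of the crank, rad. Grows as the crank turns clockwise seen from above; starts between -0.5 and 0; it stops at 2 pi. At 0 (and 2 pi) the arm points along the jig's +x. Stays where it is left; takes about 4 N at the knob.
- crank_axis (a point): Point on the upright axis of the crank, 89 mm above the table (the height to grip the knob); at jig x = 125 mm, y = 45 mm. Does not move.
- crank_knob (a point): On the centre line of the crank's black upright knob, 89 mm above the table, 40 mm from the crank's axis. The knob is 18 mm in diameter, reaches from 71 to 106 mm above the table and spins freely on its pin, so it can be led round in a circle in a grip that does not turn. The crank's arm lies below 71 mm.
- bar: Loose, raw grey steel housing bar with a slot in its top, 18 mm wide (x), 90 mm long (y), 17 mm high (z), about 0.16 kg. Origin: centre of its underside. Lies flat on the table at first. Either end may go into the nest.
- setup_block: Bystander: ground steel block 50 x 50 x 25 mm; origin at the centre of its underside.
- ring_gauge: Bystander: steel ring 38 mm in diameter, 12 mm high; origin at the centre of its underside.
- driver: Bystander: black and red screwdriver, 176 mm long, 25 mm thick; origin under its middle.
- hex_key: Bystander: black angled hex key 33 x 88 x 5 mm; origin under its middle.
- loupe: Bystander: black eyepiece loupe 34 mm in diameter, 30 mm high; origin at the centre of its underside.
There are look-alikes about, which are no part of the job. Leave any orange look-alike of the bar alone.

How it is judged:
By the outcome, as a careful person would: the job done as asked, in the order asked, and still so for the second after the job is handed in, while the arm keeps its last pose, push and grip.
It also fails if it takes over 67 s, if anything falls off the work surface, if the arm or the gripper's body presses on something with over 40 N, if the wrist force passes 120 N, or if a joint passes its speed limit or range.

ROBOT

A 6-joint arm with a two-finger parallel gripper is mounted at the origin on a cart in front of the work surface, level with it; the furniture and walls round the work are solid. World frame = base frame: x ahead of the robot, y to its left, z up, the work surface at z = 0. Lengths are in m, angles in rad, forces in N, time in s.
With the tool pointing down it reaches from about 0.3 to 1 m from the base axis. Payload 5.1 kg.
Tool frame: the origin (TCP) lies between the finger pads; the fingertips stand 8 mm ahead of it and the grasp point (between the pads) lies 11 mm behind it; z points along the fingers, y is the direction in which the jaws open and shut (so a half turn about z gives the same grasp; the last joint's range is limited). The gripper opens to 95 mm and grips with 3 to 60 N. Pads are 20 mm wide; open, the fingers measure 119 mm over their backs; the gripper's body (75 mm by 180 mm) begins 59 mm behind the grasp point.
Start: joints at [1.185, 0.124, 1.65, -0, 1.367, -0.083], TCP at [0.194, 0.62, 0.223] pointing down, gripper open.
Joint ranges: [-2.61, 2.61], [-1.02, 2.33], [0.03, 2.71], [-1.35, 4.49], [0.32, 2.68], [-2.91, 2.91]. Speed limits (rad/s): [2.57, 2.57, 3.14, 3.14, 3.14, 3.14].

INTERFACE

Orientations are given as a rotation vector (axis times angle).
In Python, from workcell import env gives the robot as it stands. The module is installed in compiled form; this text tells all that it offers.
- The arm moves only by the tool apply_moves, never from a script. Its argument "plan" is one flat list of numbers, 5 for each row, row after row: the closure in counts, from 0 (fully open) to 255 (shut), then the shift along the tool's x, y, z in m, then the turn about the tool's z in rad. In form: [gripper, dx, dy, dz, roll, gripper, dx, dy, dz, roll, ...]. A call has 1 to 10 rows; each row shifts and turns the commanded pose from where the row before left it, along the tool's axes as they then stand; what a row does not reach is not made up. A row lasts 1/12 s, in which the tool goes at most 41.7 mm and 7.16 degrees, less where a joint would pass 70% of its speed; a pose out of reach is approached as far as the arm can. A call with a gripper value outside its range is refused whole. The fingers move at their own pace and stop on an object; "newtons" is the grip in N (left out, the last holds). Time passes only in rows, so rows that do not move let the fingers close. It gives the time, the measured TCP pose, the force and the opening at its end, in the units of the state.
- env.observe(): the state, without advancing time (a new reading comes with each control period).
- env.read_camera(name): name is "scene" or "top" or "wrist"; returns a dict with "frame" (480x640x3 uint8, red, green, blue), "range_z" (480x640 float32, m along the optical axis (not along the pixel's ray), 0 where there is no reading), "camera_matrix" (3x3 intrinsics, pixels), "camera_from_world" (4x4, takes a point from world to camera coordinates). Camera axes: x right, y up, looking along -z (the intrinsics and any distortion apply to the point x, -y, -z); pixel columns grow to the right and rows downward; lengths in m; the calibration is good to about 2 mm. The wrist camera is an equidistant fisheye: a pixel r from the principal point sees the ray r / f radians off the axis. A picture is of the moment at which its call begins.
- env.job_done(): hands the job in, once; it reports no verdict.
Trained networks look in a picture, given as the dict that the camera call returned (one of the last four; its "shot" number tells which), for a name from the list of things; names that differ only in an ending like _2 or _b are one class to them, and where a whole thing is asked for, a point or a joint stands for the part that bears it (a point fixed in the world has none). Each returns a list of dicts, best first, with "p" (0 to 1); they miss things now and then, are a little off and sometimes report something else, mostly with a low value. They report only what shows in the picture. A call takes as long as a camera call. They do not tell look-alikes from the thing itself.
- env.boxes_of(picture, target): "box" ([left, top, right, bottom] in pixels, round what is visible of it).
- env.cut_out(picture, target): "region" (480x640 bool, what is visible of it) and "box" ([left, top, right, bottom] in pixels, round what is visible of it).
- env.place_of(picture, target): "pixel" ([column, row] in pixels: a listed point, or the origin of a listed thing).
The state is a dict: "time": time; "q": joint angles; "joint_velocities": joint speeds; "joint_torque": joint torques, N m; "tool_pos": TCP position; "orientation": TCP orientation; "wrist_force": force on the tool from outside, world axes, zero at the start; "moment": the same for the moment, N m; "width": finger opening in m.
Only numpy, scipy, OpenCV 4.12 (cv2) and the standard library are available. Lean on these libraries where they do the work, as an engineer would, in place of code of your own. Each camera call takes 0.05 s, during which the arm holds its last target.

## Working session

There is one attempt and no reset: what is moved stays moved. The work goes in short steps, Python scripts to look and compute and a tool call to move; the robot and the scene stay as the last step left them, time stands still between calls to the robot, and variables do not carry over. Pictures are saved under pics/ and viewed, and the job is handed in when it is done.

Besides the shell and the picture viewer there is one more tool, called after "Emit:" by a JSON object that holds its "fn" and its "kwargs". apply_moves: Moves the arm, as the interface text tells. Its arguments: {"type":"object","properties":{"plan":{"type":"array","items":{"type":"number"}},"newtons":{"type":"number"}},"required":["plan"]}

```bash
mkdir -p pics; cat > h.py <<'E'
import numpy as np, cv2
from scipy.spatial.transform import Rotation as R
from workcell import env
def save(pic,name,crop=None,scale=1):
    f=pic["frame"]
    if crop: f=f[crop[1]:crop[3],crop[0]:crop[2]]
    if scale!=1: f=cv2.resize(f,None,fx=scale,fy=scale,interpolation=cv2.INTER_CUBIC)
    cv2.imwrite("pics/"+name+".png",cv2.cvtColor(f,cv2.COLOR_RGB2BGR))
def w2p(pic,P):
    P=np.atleast_2d(P);T=pic["camera_from_world"];c=P@T[:3,:3].T+T[:3,3]
    K=pic["camera_matrix"];v=c*[1,-1,-1]
    return np.c_[K[0,0]*v[:,0]/v[:,2]+K[0,2],K[1,1]*v[:,1]/v[:,2]+K[1,2]]
def ray(pic,px):
    K=pic["camera_matrix"];T=pic["camera_from_world"]
    d=np.array([(px[0]-K[0,2])/K[0,0],-(px[1]-K[1,2])/K[1,1],-1.])
    Rt=T[:3,:3].T
    return -Rt@T[:3,3], Rt@d
def atz(pic,px,z):
    o,d=ray(pic,px);return o+d*(z-o[2])/d[2]
def atdepth(pic,px):
    o,d=ray(pic,px);r=pic["range_z"][int(round(px[1])),int(round(px[0]))];return o+d*r
E
python3 - <<'E'
from h import *
np.set_printoptions(precision=4,suppress=True)
print(env.observe())
for n in ["scene","top"]:
    p=env.read_camera(n);save(p,n+"0");print(n,p["camera_matrix"],p["camera_from_world"])
    for t in ["jig","bar","nest_mouth","jig_stop","sleeve_mouth","crank_axis","crank_knob","setup_block","driver"]:
        for d in env.place_of(p,t)[:4]: print(t,d["pixel"],round(d["p"],2),atdepth(p,d["pixel"]))
E
```

```text
{'time': 0.0, 'q': array([ 1.1854,  0.1245,  1.6516, -0.    ,  1.3675, -0.0826]), 'joint_velocities': array([ 0.0005,  0.0007, -0.0002,  0.0019,  0.0008, -0.0005]), 'joint_torque': array([  0.0012, -41.7607, -35.9935,   0.0774,   0.0493,  -0.0002]), 'tool_pos': array([0.1936, 0.6199, 0.2214]), 'orientation': array([-0.4737, -3.1052,  0.0031]), 'wrist_force': array([ 0.8803, -0.0348, -0.3629]), 'moment': array([0.0295, 0.012 , 0.0608]), 'width': 0.09533366226133456}
scene [[433.7363   0.     319.3674]
 [  0.     433.7363 242.8087]
 [  0.       0.       1.    ]] [[-0.8062 -0.5914  0.0168  0.4321]
 [ 0.4337 -0.5715  0.6967 -0.3057]
 [-0.4024  0.5689  0.7172 -0.8333]
 [ 0.      0.      0.      1.    ]]
jig [317.8, 284.5] 0.96 [0.5131 0.0378 0.011 ]
bar [400.7, 220.9] 0.73 [ 0.4634 -0.2695  0.0136]
bar [429.0, 235.5] 0.52 [ 0.3782 -0.267   0.0117]
nest_mouth [312.7, 277.8] 0.84 [0.5266 0.0397 0.0274]
sleeve_mouth [285.9, 260.6] 0.95 [0.6026 0.0438 0.0394]
crank_axis [257.3, 246.8] 0.68 [0.7124 0.0265 0.0025]
crank_axis [314.9, 279.6] 0.39 [0.5261 0.0317 0.0134]
crank_axis [397.6, 222.1] 0
[... 533 characters left out ...]
.3, 298.8] 0.58 [ 0.3723 -0.2716  0.0151]
nest_mouth [305.4, 234.3] 0.95 [0.5304 0.0334 0.0271]
nest_mouth [302.9, 236.7] 0.4 [0.5261 0.0399 0.0166]
nest_mouth [480.5, 226.5] 0.37 [ 0.5459 -0.3956 -0.0029]
jig_stop [304.4, 211.4] 0.45 [0.5832 0.0344 0.043 ]
sleeve_mouth [302.7, 202.2] 0.8 [0.6057 0.0382 0.0423]
sleeve_mouth [433.7, 253.2] 0.61 [ 0.4806 -0.2735  0.0146]
sleeve_mouth [197.5, 266.1] 0.59 [0.4587 0.2918 0.0259]
crank_axis [438.0, 179.7] 0.62 [ 0.6604 -0.2924  0.0182]
crank_axis [278.4, 178.4] 0.49 [0.6584 0.0935 0.0678]
crank_knob [273.6, 165.4] 0.53 [0.6792 0.1007 0.1045]
setup_block [198.4, 265.8] 0.72 [0.4594 0.2897 0.026 ]
driver [438.4, 181.1] 0.65 [ 0.6568 -0.2931  0.0184]
```

View pics/scene0.png

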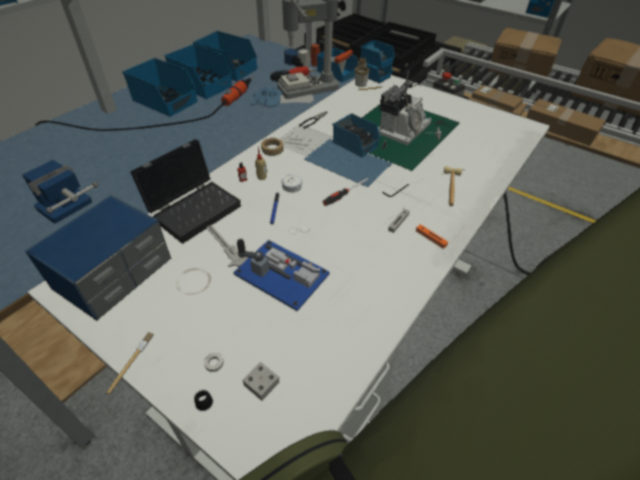

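View pics/top0.png

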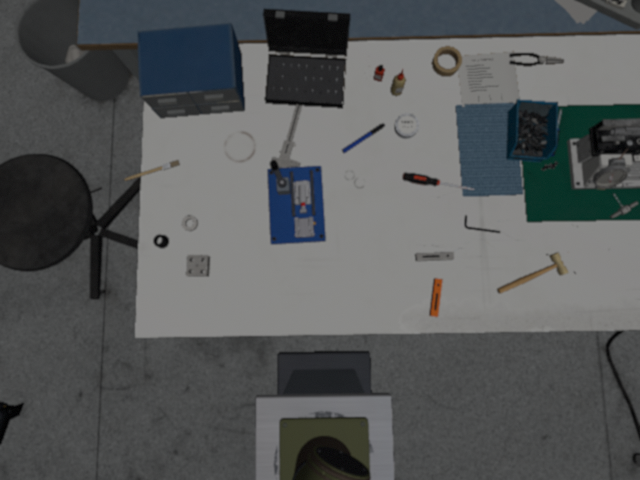

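The scene and top views show the blue jig at top (297,205). There are two bar candidates: a grey one at top (434,256) / scene (399,220), and an orange one at top (435,298) / scene (432,236). The grey one fits "raw grey steel". I'll confirm that in an enlarged crop.

```bash
python3 - <<'E'
from h import *
np.set_printoptions(precision=4,suppress=True)
p=env.read_camera("top")
save(p,"top_jig",(250,140,350,260),5);save(p,"top_bar",(400,230,500,320),6)
f=p["frame"].astype(int)
m=((f[...,2]>f[...,0]+50)&(f[...,2]>f[...,1]+30)).astype(np.uint8)
m[:150]=0;m[260:]=0;m[:,:255]=0;m[:,335:]=0
m=cv2.morphologyEx(m,cv2.MORPH_CLOSE,np.ones((5,5)))
c=max(cv2.findContours(m,0,2)[0],key=cv2.contourArea)
r=cv2.minAreaRect(c);b=cv2.boxPoints(r);print(r)
for q in b: print(q,atz(p,q,.012))
for d in env.cut_out(p,"bar")[:3]:
    g=d["region"].astype(np.uint8);c=max(cv2.findContours(g,0,2)[0],key=cv2.contourArea);r=cv2.minAreaRect(c);print(d["p"],d["box"],r,[atz(p,q,.013) for q in cv2.boxPoints(r)])
s=env.read_camera("scene");save(s,"scene_jig",(220,220,345,320),6);save(s,"scene_bar",(370,195,460,255),8)
for d in env.cut_out(s,"bar")[:3]:
    g=d["region"].astype(np.uint8);c=max(cv2.findContours(g,0,2)[0],key=cv2.contourArea);pts=np.array([atz(s,q,.0085)[:2] for q in np.argwhere(g)[:,::-1]],np.float32);print(d["p"],d["box"],cv2.minAreaRect(pts))
E
```

```text
((295.83978271484375, 204.45579528808594), (73.5298080444336, 52.29603958129883), 86.98721313476562)
[267.7956 169.116 ] [0.6975 0.1252 0.012 ]
[320.0193 166.3674] [ 0.7018 -0.0045  0.012 ]
[323.884  239.7956] [ 0.5182 -0.0107  0.012 ]
[271.6602 242.5442] [0.5138 0.1161 0.012 ]
0.91 [429.4, 279.3, 444.0, 315.5] ((435.55255126953125, 296.9566650390625), (10.338796615600586, 38.59389114379883), 5.52754020690918) [array([ 0.3331, -0.2542,  0.013 ]), array([ 0.4233, -0.2676,  0.013 ]), array([ 0.4205, -0.2919,  0.013 ]), array([ 0.3305, -0.2783,  0.013 ])]
0.79 [415.3, 250.8, 455.8, 260.4] ((433.97314453125, 256.3552551269531), (7.868172645568848, 38.21683883666992), 87.61405944824219) [array([ 0.4815, -0.2285,  0.013 ]), array([ 0.4837, -0.3201,  0.013 ]), array([ 0.4648, -0.3198,  0.013 ]), array([ 0.4626, -0.2284,  0.013 ])]
0.69 [388.8, 205.2, 409.5, 231.0] ((0.47206294536590576, -0.27659592032432556), (0.023563915863633156, 0.10709283500909805), 1.3669798374176025)
0.51 [417.8, 221.5, 450.6, 244.0] ((0.3746545612812042, -0.2740853428840637), (0.031842783093452454, 0.09102492034435272), 78.57868194580078)
0.39 [322.8, 189.7, 350.0, 205.7] ((0.6641087532043457, -0.25517189502716064), (0.09569583833217621, 0.029595693573355675), 78.2092056274414)
```

```bash
ls pics
```

```text
scene0.png
scene_bar.png
scene_jig.png
top0.png
top_bar.png
top_jig.png
```

View pics/top_jig.png

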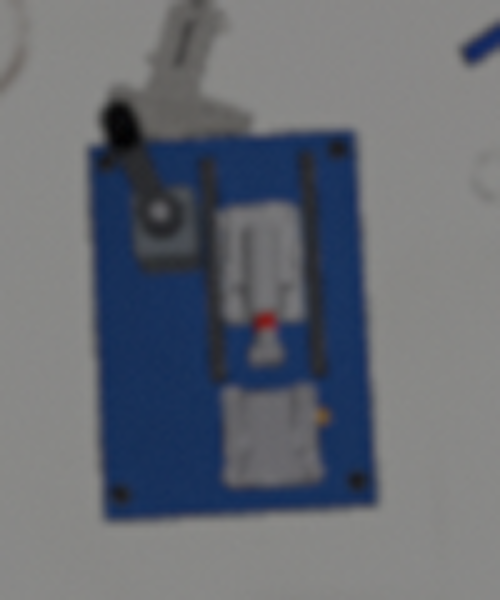

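View pics/top_bar.png

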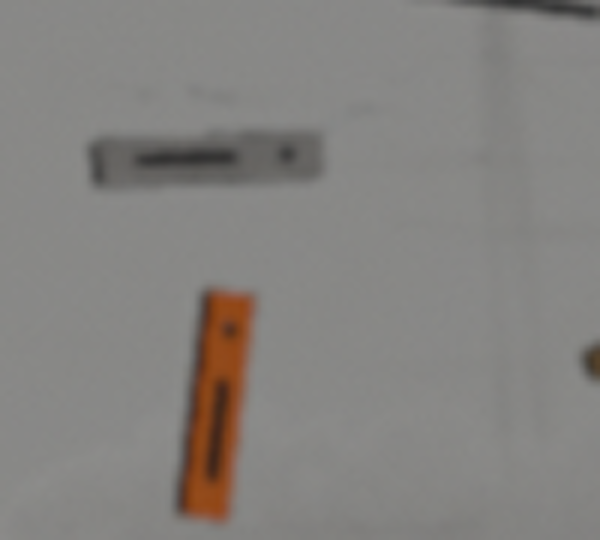

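View pics/scene_jig.png

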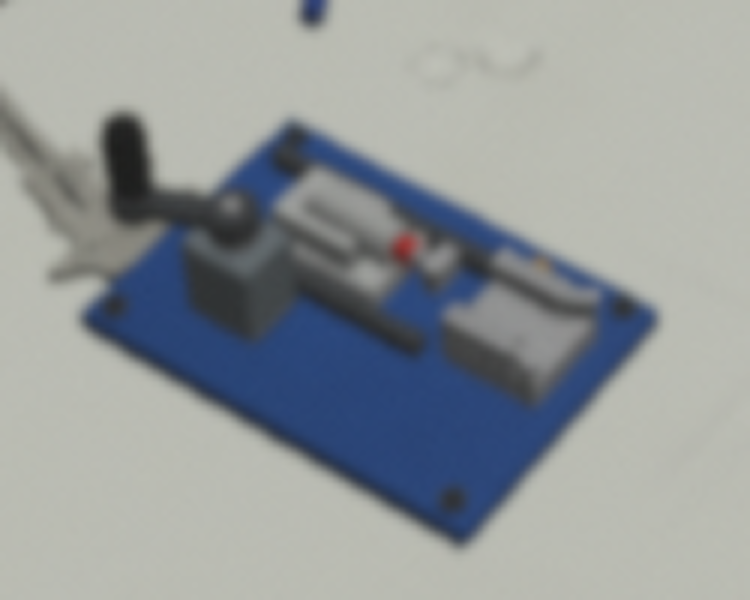

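The crop confirms it: the grey bar at top (434,256) is the target, and the orange one is left alone. The knob sits at roughly top (274,163) and the crank hub at (282,182), so the crank starts near -0.5. Next I'll refine the jig's pose from both cameras.

```bash
cat > fit.py <<'E'
from h import *
from scipy.optimize import minimize
def maskblue(p):
    f=p["frame"].astype(float)
    return np.clip((f[...,2]-f[...,0]-20)/60,0,1).astype(np.float32)
def fit(p,x0=(0.5255,0.0359,0.038)):
    # sharpness of blue along inside/outside of plate's top edges
    m=cv2.GaussianBlur(maskblue(p),(0,0),0.7)
    def samp(x,off):
        L,Rr,B,T=-.012-off,.178+off,-.05-off,.085+off
        t=np.linspace(.03,.97,60)
        P=np.r_[np.c_[L+(Rr-L)*t,B+0*t],np.c_[L+(Rr-L)*t,T+0*t],np.c_[L+0*t,B+(T-B)*t]]
        if off or 1:
            P=np.r_[P,np.c_[Rr+0*t,B+(T-B)*t]]
        c,s=np.cos(x[2]),np.sin(x[2])
        W=np.c_[x[0]+c*P[:,0]-s*P[:,1],x[1]+s*P[:,0]+c*P[:,1],.012+0*P[:,0]]
        uv=w2p(p,W).astype(np.float32)
        return cv2.remap(m,uv[:,0].reshape(-1,1),uv[:,1].reshape(-1,1),cv2.INTER_LINEAR).ravel()
    f=lambda x:-(samp(x,-.003)-samp(x,.003)).sum()
    best=None
    for s in [(0,0,0),(.004,0,0),(-.004,0,0),(0,.004,0),(0,-.004,0)]:
        r=minimize(f,np.array(x0)+s,method="Nelder-Mead",options=dict(initial_simplex=np.array(x0)+s+np.array([[0,0,0],[.005,0,0],[0,.005,0],[0,0,.03]])))
        if best is None or r.fun<best.fun: best=r
    return best.x,best.fun
E
python3 - <<'E'
from fit import *
np.set_printoptions(precision=4,suppress=True)
for n in ["top","scene"]:
    p=env.read_camera(n);x,f=fit(p);print(n,x,f)
    c,s=np.cos(x[2]),np.sin(x[2]);ax=x[:2]+np.array([c*.125-s*.045,s*.125+c*.045]);print("axis",ax)
    for d in env.cut_out(p,"crank_knob")[:3]:
        print(d["p"],d["box"], atz(p,[(d["box"][0]+d["box"][2])/2,(d["box"][1]+d["box"][3])/2],.0885))
    for d in env.place_of(p,"crank_knob")[:2]:
        k=atz(p,d["pixel"],.089)[:2]; print("knob",d["p"],k,np.linalg.norm(k-ax),np.arctan2(*(k-ax)[::-1])-x[2])
E
```

```text
top [0.5263 0.037  0.0347] -90.37112426757812
axis [0.6497 0.0863]
0.74 [270.5, 162.6, 284.8, 187.2] [0.6612 0.0932 0.0885]
knob 0.47 [0.6835 0.0989] 0.036075347038514595 0.3237848714793574
scene [0.523  0.0383 0.0461] -111.76647186279297
axis [0.6458 0.089 ]
0.7 [237.5, 239.0, 261.2, 260.9] [0.6592 0.1014 0.0885]
knob 0.74 [0.6646 0.1163] 0.03308657009954288 0.9198336529483025
```

Emit:
{"fn": "apply_moves", "kwargs": {"plan": [0, -0.035, -0.0205, 0, 0, 0, -0.035, -0.0205, 0, 0, 0, -0.035, -0.0205, 0, 0, 0, -0.035, -0.0205, 0, 0, 0, -0.035, -0.0205, 0, 0, 0, -0.035, -0.0205, 0, 0, 0, -0.035, -0.0205, 0, 0, 0, -0.035, -0.0205, 0, 0, 0, -0.035, -0.0205, 0, 0, 0, -0.035, -0.0205, 0, 0], "newtons": 20}}

```text
time: 2.33
tool_pos: [0.4678, 0.3187, 0.223]
orientation: [0.474, 3.105, 0.001]
wrist_force: [-0.1, 1.1, -0.1]
width: 0.0954
```

Emit:
{"fn": "apply_moves", "kwargs": {"plan": [100, -0.0355, -0.0215, 0, 0, 100, -0.0355, -0.0215, 0, 0, 100, -0.0355, -0.0215, 0, 0, 100, -0.0355, -0.0215, 0, 0, 100, -0.0355, -0.0215, 0, 0, 100, -0.0355, -0.0215, 0, 0, 100, -0.0355, -0.0215, 0, 0, 100, 0, 0, 0, -0.114, 100, 0, 0, 0, -0.114, 100, 0, 0, 0, -0.114]}}

```text
time: 3.17
tool_pos: [0.6596, 0.1015, 0.2223]
orientation: [0.068, -3.14, -0.0]
wrist_force: [0.0, 0.3, -0.5]
width: 0.0578
```

```bash
python3 - <<'E'
from h import *
np.set_printoptions(precision=4,suppress=True)
s=env.observe();print(s["tool_pos"],s["q"],R.from_rotvec(s["orientation"]).as_matrix(),s["width"])
p=env.read_camera("wrist");save(p,"w1");print(p["camera_matrix"],p["camera_from_world"],p["shot"])
for t in ["crank_knob","crank_axis","nest_mouth","jig_stop","sleeve_mouth"]:
    for d in env.place_of(p,t)[:2]: print(t,d)
E
```

```text
[0.6596 0.1015 0.2223] [ 0.0722  0.1619  1.6087  0.0001  1.3716 -1.5416] [[-0.9991 -0.043  -0.0006]
 [-0.043   0.9991  0.0001]
 [ 0.0006  0.0001 -1.    ]] 0.057753119923016995
[[371.6483   0.     324.0029]
 [  0.     371.6483 243.961 ]
 [  0.       0.       1.    ]] [[-0.0426  0.9991  0.0005 -0.0727]
 [-0.9666 -0.0411 -0.2531  0.6694]
 [-0.2529 -0.0113  0.9674 -0.2216]
 [ 0.      0.      0.      1.    ]] 7
crank_knob {'pixel': [324.7, 262.9], 'p': 0.94}
crank_axis {'pixel': [306.5, 220.8], 'p': 0.57}
nest_mouth {'pixel': [260.7, 79.4], 'p': 0.68}
jig_stop {'pixel': [265.8, 141.5], 'p': 0.53}
sleeve_mouth {'pixel': [259.3, 167.6], 'p': 0.71}
```

View pics/w1.png

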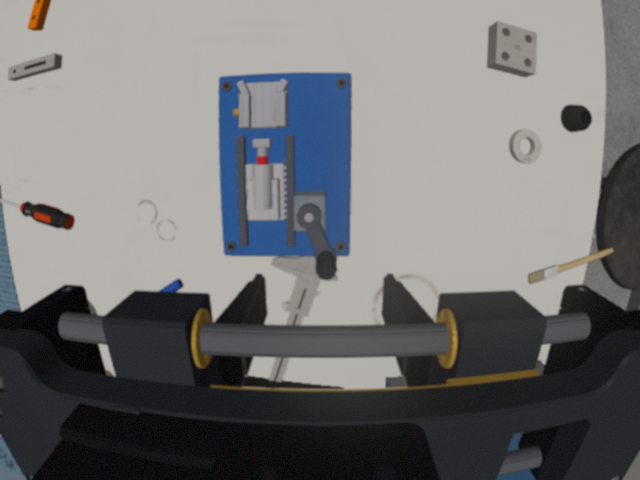

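The wrist view is clear. The knob is at (325,265), the hub at (309,215), the nest at (263,103), the stop at (263,143) and the collar at (263,160). Now I'll fit with the fisheye model.

```bash
cat >> h.py <<'E'
def w2f(pic,P):
    P=np.atleast_2d(P);T=pic["camera_from_world"];c=(P@T[:3,:3].T+T[:3,3])*[1,-1,-1]
    K=pic["camera_matrix"];r=np.hypot(c[:,0],c[:,1]);th=np.arctan2(r,c[:,2])
    k=th/np.maximum(r,1e-9)
    return np.c_[K[0,0]*k*c[:,0]+K[0,2],K[1,1]*k*c[:,1]+K[1,2]]
def fatz(pic,px,z):
    K=pic["camera_matrix"];T=pic["camera_from_world"];a=np.array([(px[0]-K[0,2])/K[0,0],(px[1]-K[1,2])/K[1,1]])
    th=np.linalg.norm(a);u=a/max(th,1e-9)*np.sin(th)
    d=T[:3,:3].T@np.array([u[0],-u[1],-np.cos(th)]);o=-T[:3,:3].T@T[:3,3]
    return o+d*(z-o[2])/d[2]
E
cat > a.py <<'E'
import h
from fit import *
import fit as F
np.set_printoptions(precision=4,suppress=True)
p=env.read_camera("wrist")
F.w2p=h.w2f
x,f=fit(p);print("jig",x,f)
c,s=np.cos(x[2]),np.sin(x[2]);M=np.array([[c,-s],[s,c]])
ax=x[:2]+M@[.125,.045];print("axis",ax)
for t,z in [("crank_knob",.089),("crank_axis",.089),("nest_mouth",.026),("jig_stop",.0345),("sleeve_mouth",.0345)]:
    for d in env.place_of(p,t)[:1]:
        k=fatz(p,d["pixel"],z)[:2];print(t,d["p"],k,"jig",M.T@(k-x[:2]))
        if t=="crank_knob": print("r",np.linalg.norm(k-ax),"ang",np.arctan2(*(k-ax)[::-1])-x[2])
L=[(-12,-50,12),(178,-50,12),(178,85,12),(-12,85,12),(0,0,26),(0,22,38),(0,-22,38),(125,45,72)]
W=np.array([[*(x[:2]+M@[a/1e3,b/1e3]),z/1e3] for a,b,z in L])
for u,v in w2f(p,W): cv2.circle(p["frame"],(int(round(u)),int(round(v))),1,(255,255,0),-1)
import sys
save(p,sys.argv[1],(200,50,370,290),2.5)
E
python3 a.py w2
```

```text
jig [0.5232 0.037  0.0408] -191.41107177734375
axis [0.6462 0.0871]
crank_knob 0.86 [0.6812 0.1028] jig [0.1606 0.0593]
r 0.038336351701501785 ang 0.3828647711879254
crank_axis 0.57 [0.6487 0.0876] jig [0.1275 0.0455]
nest_mouth 0.91 [0.5246 0.0325] jig [ 0.0013 -0.0046]
jig_stop 0.9 [0.5811 0.0395] jig [0.058  0.0002]
sleeve_mouth 0.77 [0.6046 0.0371] jig [ 0.0814 -0.0033]
```

View pics/w2.png

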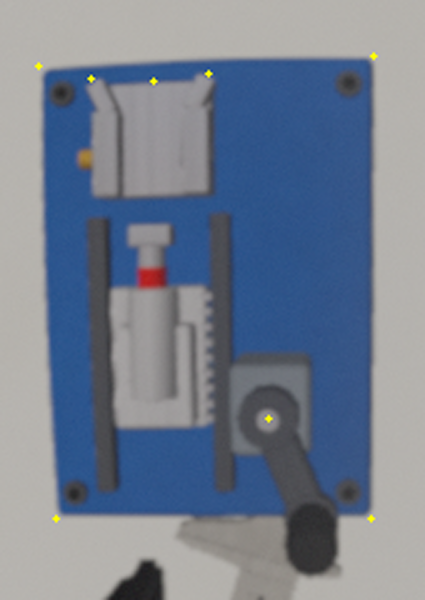

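Emit:
{"fn": "apply_moves", "kwargs": {"plan": [120, -0.0225, 0.001, 0, 0, 120, 0, 0, 0.035, 0, 120, 0, 0, 0.035, 0, 120, 0, 0, 0.035, 0, 120, 0, 0, 0.025, 0, 120, 0, 0, 0.01, 0, 120, 0, 0, 0, 0], "newtons": 20}}

```text
time: 4.35
tool_pos: [0.6792, 0.1043, 0.0788]
orientation: [0.061, -3.134, 0.001]
wrist_force: [0.2, 0.1, 0.5]
width: 0.0506
```

```bash
python3 - <<'E'
from h import *
p=env.read_camera("wrist");save(p,"w3")
s=env.read_camera("scene");save(s,"s3",(200,170,360,300),5)
E
```

```text
(no output)
```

View pics/w3.png

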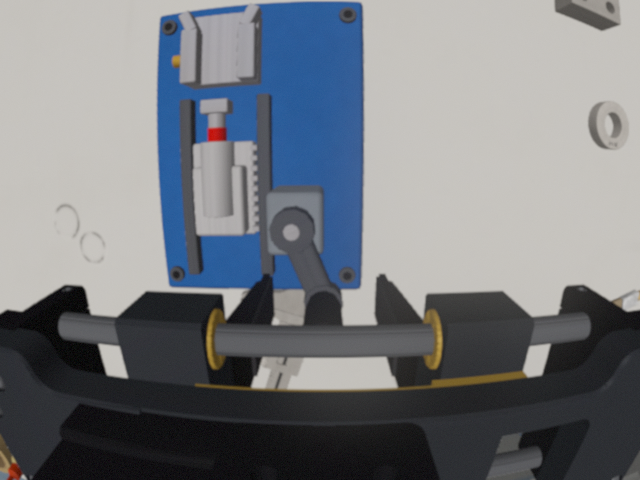

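View pics/s3.png

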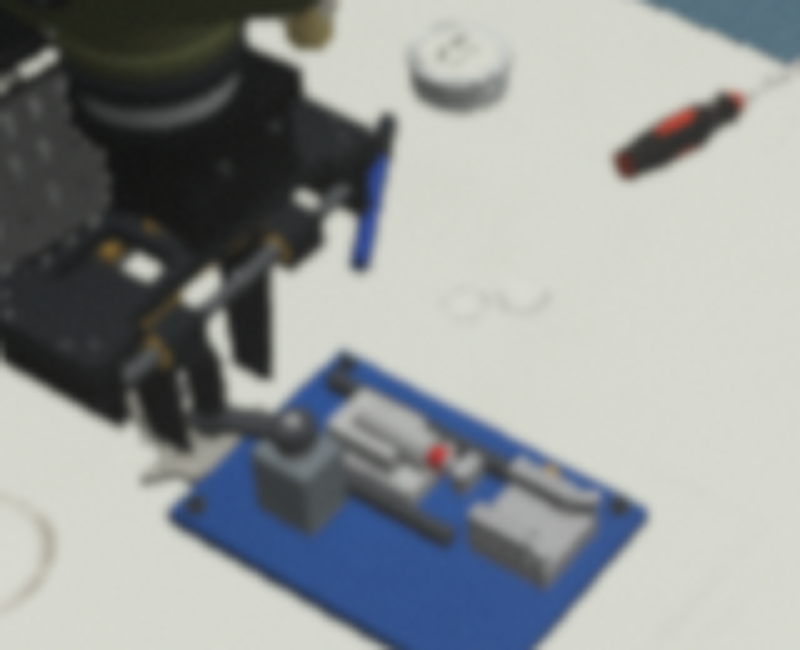

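The fingers straddle the knob: the knob is at about x=322 and the tips at 268 and 380. Closing.

Emit:
{"fn": "apply_moves", "kwargs": {"plan": [255, 0, 0, 0, 0, 255, 0, 0, 0, 0, 255, 0, 0, 0, 0, 255, 0, 0, 0, 0, 255, 0, 0, 0, 0], "newtons": 20}}

```text
time: 4.87
tool_pos: [0.682, 0.1045, 0.0836]
orientation: [-0.062, 3.14, 0.0]
wrist_force: [0.9, -0.5, 0.3]
width: 0.0225
```

```bash
python3 - <<'E'
from h import *
np.set_printoptions(precision=4,suppress=True)
s=env.observe();print(s["tool_pos"],s["wrist_force"],s["width"],R.from_rotvec(s["orientation"]).as_matrix())
E
```

```text
[0.682  0.1045 0.0836] [ 0.8786 -0.5465  0.2672] 0.02249662099081669 [[-0.9992 -0.0392  0.0014]
 [-0.0392  0.9992  0.0001]
 [-0.0014  0.     -1.    ]]
```

Emit:
{"fn": "apply_moves", "kwargs": {"plan": [255, 0, 0, 0, 0, 255, 0, 0, 0, 0, 255, 0, 0, 0, 0]}}

```text
time: 5.12
tool_pos: [0.6818, 0.1043, 0.0832]
orientation: [-0.062, 3.14, -0.001]
wrist_force: [-0.0, -1.7, 2.0]
width: 0.0175
```

```bash
python3 - <<'E'
from h import *
np.set_printoptions(precision=4,suppress=True)
s=env.observe();print(s["tool_pos"],s["wrist_force"],s["width"])
p=s["tool_pos"][:2];ax=np.array([.6462,.0871]);v=p-ax
print(np.linalg.norm(v),np.arctan2(v[1],v[0])-.0408)
a0=np.arctan2(v[1],v[0]);T=R.from_rotvec(s["orientation"]).as_matrix()
pos=p
for i in range(1,42):
    a=a0-i*np.radians(10)
    t=ax+.04*np.array([np.cos(a),np.sin(a)])
    # target on r=40 circle; deltas in tool
    prev=ax+.04*np.array([np.cos(a+np.radians(10)),np.sin(a+np.radians(10))])
    d=T[:2,:2].T@(t-prev);print(i,round(-(a-.0408),3),"%.4f %.4f"%tuple(d))
E
```

```text
[0.6818 0.1043 0.0832] [-0.0222 -1.7262  2.0331] 0.01748301250320755
0.03953504514897934 0.40866008437765233
1 -0.234 -0.0022 -0.0066
2 -0.06 -0.0010 -0.0069
3 0.115 0.0002 -0.0070
4 0.289 0.0014 -0.0068
5 0.464 0.0026 -0.0065
6 0.639 0.0036 -0.0059
7 0.813 0.0046 -0.0052
8 0.988 0.0055 -0.0043
9 1.162 0.0061 -0.0033
10 1.337 0.0066 -0.0022
11 1.511 0.0069 -0.0010
12 1.686 0.0070 0.0002
13 1.86 0.0068 0.0014
14 2.035 0.0065 0.0026
15 2.209 0.0059 0.0036
16 2.384 0.0052 0.0046
17 2.558 0.0043 0.0055
18 2.733 0.0033 0.0061
19 2.907 0.0022 0.0066
20 3.082 0.0010 0.0069
21 3.257 -0.0002 0.0070
22 3.431 -0.0014 0.0068
23 3.606 -0.0026 0.0065
24 3.78 -0.0036 0.0059
25 3.955 -0.0046 0.0052
26 4.129 -0.0055 0.0043
27 4.304 -0.0061 0.0033
28 4.478 -0.0066 0.0022
29 4.653 -0.0069 0.0010
30 4.827 -0.0070 -0.0002
31 5.002 -0.0068 -0.0014
32 5.176 -0.0065 -0.0026
33 5.351 -0.0059 -0.0036
34 5.525 -0.0052 -0.0046
35 5.7 -0.0043 -0.0055
36 5.875 -0.0033 -0.0061
37 6.049 -0.0022 -0.0066
38 6.224 -0.0010 -0.0069
39 6.398 0.0002 -0.0070
40 6.573 0.0014 -0.0068
41 6.747 0.0026 -0.0065
```

Knob gripped: width is 17.5 mm, the radius is 39.5 mm, and the crank is at about -0.41.

Emit:
{"fn": "apply_moves", "kwargs": {"plan": [255, -0.0022, -0.0066, 0, 0, 255, -0.001, -0.0069, 0, 0, 255, 0.0002, -0.007, 0, 0, 255, 0.0014, -0.0068, 0, 0, 255, 0.0026, -0.0065, 0, 0, 255, 0.0036, -0.0059, 0, 0, 255, 0.0046, -0.0052, 0, 0, 255, 0.0055, -0.0043, 0, 0, 255, 0.0061, -0.0033, 0, 0, 255, 0.0066, -0.0022, 0, 0]}}

```text
time: 5.95
tool_pos: [0.6577, 0.0494, 0.0832]
orientation: [-0.061, 3.137, 0.004]
wrist_force: [3.4, 5.0, 0.4]
width: 0.0174
```

```bash
cat > st.py <<'E'
from h import *
np.set_printoptions(precision=4,suppress=True)
s=env.observe();print(s["time"],s["tool_pos"],s["wrist_force"],s["width"])
p=s["tool_pos"][:2];ax=np.array([.6462,.0871]);v=p-ax
print(np.linalg.norm(v),"crank",-(np.arctan2(v[1],v[0])-.0408))
E
python3 st.py
```

```text
5.95 [0.6577 0.0494 0.0832] [3.4275 4.9727 0.3546] 0.01742709572297842
0.039399287199331993 crank 1.3155263048421952
```

Tracking well with a small force of about 6 N.

Emit:
{"fn": "apply_moves", "kwargs": {"plan": [255, 0.0069, -0.001, 0, 0, 255, 0.007, 0.0002, 0, 0, 255, 0.0068, 0.0014, 0, 0, 255, 0.0065, 0.0026, 0, 0, 255, 0.0059, 0.0036, 0, 0, 255, 0.0052, 0.0046, 0, 0, 255, 0.0043, 0.0055, 0, 0, 255, 0.0033, 0.0061, 0, 0, 255, 0.0022, 0.0066, 0, 0, 255, 0.001, 0.0069, 0, 0]}}

```text
time: 6.78
tool_pos: [0.6055, 0.0833, 0.0831]
orientation: [0.062, -3.141, 0.002]
wrist_force: [1.2, -4.7, 4.6]
width: 0.0173
```

```bash
python3 st.py
```

```text
6.7833 [0.6055 0.0833 0.0831] [ 1.2175 -4.7433  4.619 ] 0.017325342597335654
0.04084879234503146 crank 3.088635149247866
```

Emit:
{"fn": "apply_moves", "kwargs": {"plan": [255, -0.0002, 0.007, 0, 0, 255, -0.0014, 0.0068, 0, 0, 255, -0.0026, 0.0065, 0, 0, 255, -0.0036, 0.0059, 0, 0, 255, -0.0046, 0.0052, 0, 0, 255, -0.0055, 0.0043, 0, 0, 255, -0.0061, 0.0033, 0, 0, 255, -0.0066, 0.0022, 0, 0, 255, -0.0069, 0.001, 0, 0, 255, -0.007, -0.0002, 0, 0]}}

```text
time: 7.62
tool_pos: [0.6474, 0.1277, 0.0831]
orientation: [0.063, -3.137, 0.001]
wrist_force: [-4.9, -5.2, 8.6]
width: 0.017
```

```bash
python3 st.py
```

```text
7.6167 [0.6474 0.1277 0.0831] [-4.8824 -5.1615  8.5846] 0.016971736607589116
0.04066189137286753 crank -1.5011075374962088
```

Emit:
{"fn": "apply_moves", "kwargs": {"plan": [255, -0.0068, -0.0014, 0, 0, 255, -0.0065, -0.0026, 0, 0, 255, -0.0059, -0.0036, 0, 0, 255, -0.0052, -0.0046, 0, 0, 255, -0.0043, -0.0055, 0, 0, 255, -0.0033, -0.0061, 0, 0, 255, -0.0022, -0.0066, 0, 0, 255, -0.001, -0.0069, 0, 0]}}

```text
time: 8.28
tool_pos: [0.6849, 0.0944, 0.0832]
orientation: [0.062, -3.14, -0.008]
wrist_force: [-1.9, 4.8, 5.6]
width: 0.0174
```

```bash
python3 st.py
```

```text
8.2833 [0.6849 0.0944 0.0832] [-1.9155  4.788   5.6192] 0.017431508021247658
0.03934134220909901 crank -0.14683127078944566
```

Emit:
{"fn": "apply_moves", "kwargs": {"plan": [255, 0, -0.003, 0, 0, 255, 0, -0.002, 0, 0, 255, 0, 0, 0, 0]}}

```text
time: 8.53
tool_pos: [0.6854, 0.0891, 0.0832]
orientation: [0.062, -3.141, -0.007]
wrist_force: [0.5, 4.0, 5.4]
width: 0.0173
```

```bash
python3 st.py
```

```text
8.5333 [0.6854 0.0891 0.0832] [0.5325 3.9625 5.3819] 0.017318869844050767
0.039236347831417204 crank -0.009469783421204386
```

Emit:
{"fn": "apply_moves", "kwargs": {"plan": [255, 0, -0.0015, 0, 0, 255, 0, -0.0015, 0, 0, 255, 0, 0, 0, 0]}}

```text
time: 8.78
tool_pos: [0.6854, 0.0888, 0.0832]
orientation: [-0.062, 3.141, 0.014]
wrist_force: [-0.5, 10.7, 4.3]
width: 0.0176
```

```bash
python3 st.py
```

```text
8.7833 [0.6854 0.0888 0.0832] [-0.494  10.6691  4.2581] 0.017573988335279133
0.0392204828441502 crank -0.002064768854344
```

The crank is against its stop: force is rising with no further motion. I'll give it one more small nudge to confirm, then back off the push and release.

Emit:
{"fn": "apply_moves", "kwargs": {"plan": [255, 0, -0.0015, 0, 0, 255, 0, 0, 0, 0]}}

```text
time: 8.95
tool_pos: [0.6854, 0.0887, 0.0832]
orientation: [-0.062, 3.141, 0.018]
wrist_force: [0.2, 13.4, 5.4]
width: 0.0173
```

```bash
python3 st.py
```

```text
8.95 [0.6854 0.0887 0.0832] [ 0.1638 13.4061  5.3926] 0.01733525923640894
0.039204539383225524 crank 0.0011290482912167457
```

Emit:
{"fn": "apply_moves", "kwargs": {"plan": [255, 0, 0.004, 0, 0, 150, 0, 0, 0, 0, 120, 0, 0, 0, 0, 120, 0, 0, 0, 0, 120, 0, 0, 0, 0, 120, 0, 0, -0.02, 0, 120, 0, 0, -0.03, 0, 60, 0, 0, -0.03, 0, 60, 0, 0, -0.03, 0, 60, 0, 0, -0.03, 0]}}

```text
time: 9.78
tool_pos: [0.6849, 0.0853, 0.2232]
orientation: [0.06, -3.139, -0.0]
wrist_force: [0.3, -0.8, -0.3]
width: 0.0652
```

```bash
sed -i 's/np.set_print/np.set_print/' a.py; python3 a.py w4; python3 - <<'E'
from h import *
np.set_printoptions(precision=4,suppress=True)
s=env.observe();print(s["time"],s["tool_pos"],s["wrist_force"],R.from_rotvec(s["orientation"]).as_matrix(),s["q"])
E
```

```text
jig [0.5233 0.0372 0.039 ] -192.9940948486328
axis [0.6464 0.087 ]
crank_knob 0.81 [0.6854 0.0882] jig [0.1639 0.0447]
r 0.03894536213327049 ang -0.006973951396763836
crank_axis 0.86 [0.6463 0.0876] jig [0.1249 0.0456]
nest_mouth 0.92 [0.5235 0.0366] jig [ 0.0001 -0.0006]
jig_stop 0.92 [0.5565 0.0368] jig [ 0.0332 -0.0016]
sleeve_mouth 0.78 [0.5783 0.0381] jig [ 0.055  -0.0012]
10.0833 [0.6844 0.0854 0.2202] [ 0.1489 -0.4189 -0.0619] [[-0.9992 -0.0388 -0.0037]
 [-0.0388  0.9992 -0.0001]
 [ 0.0037  0.0001 -1.    ]] [ 0.0463  0.2129  1.5539  0.0001  1.3784 -1.5634]
```

View pics/w4.png

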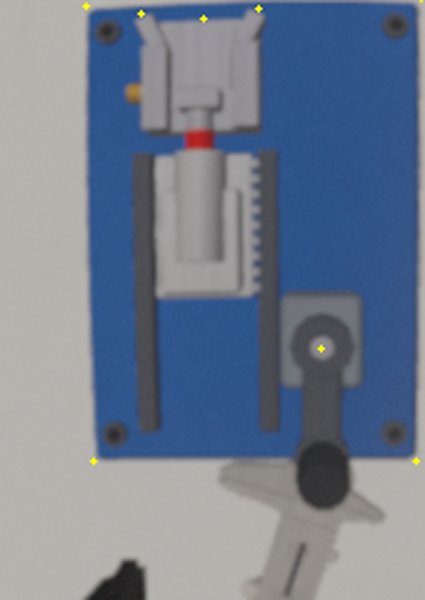

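The crank now points along +x, with knob angle about 0 (2π). The stop face is in the channel at about 31–33 mm. Next, over to the bar.

Emit:
{"fn": "apply_moves", "kwargs": {"plan": [60, 0.0225, -0.0335, 0, 0, 60, 0.0225, -0.0335, 0, 0, 60, 0.0225, -0.0335, 0, 0, 60, 0.0225, -0.0335, 0, 0, 60, 0.0225, -0.0335, 0, 0, 60, 0.0225, -0.0335, 0, 0, 60, 0.0225, -0.0335, 0, 0, 60, 0.0225, -0.0335, 0, 0, 60, 0.0225, -0.0335, 0, 0, 60, 0.0225, -0.0335, 0, 0]}}

```text
time: 10.92
tool_pos: [0.4715, -0.2586, 0.2201]
orientation: [0.062, -3.138, -0.004]
wrist_force: [-0.0, -0.2, 0.9]
width: 0.0722
```

Emit:
{"fn": "apply_moves", "kwargs": {"plan": [100, 0, 0, 0, 0.122, 100, 0, 0, 0, 0.122, 100, 0, 0, 0, 0.122, 100, 0, 0, 0, 0.122, 100, 0, 0, 0, 0.122, 100, 0, 0, 0, 0.122, 100, 0, 0, 0, 0.122, 100, 0, 0, 0, 0.122, 100, 0, 0, 0, 0.122, 100, 0, 0, 0, 0.122]}}

```text
time: 11.75
tool_pos: [0.4727, -0.2573, 0.2199]
orientation: [-1.754, -2.6, -0.0]
wrist_force: [-0.1, -0.5, -0.3]
width: 0.058
```

Emit:
{"fn": "apply_moves", "kwargs": {"plan": [120, 0, 0, 0.01, 0.122, 120, 0, 0, 0.01, 0.122, 120, 0, 0, 0.01, 0.122, 120, 0, 0, 0, 0, 120, 0, 0, 0, 0]}}

```text
time: 12.17
tool_pos: [0.4726, -0.2572, 0.1901]
orientation: [-2.188, -2.248, 0.001]
wrist_force: [-0.5, 0.6, -0.8]
width: 0.0504
```

```bash
cat > b.py <<'E'
import sys
from h import *
np.set_printoptions(precision=4,suppress=True)
s=env.observe();print(s["time"],s["tool_pos"],s["width"],R.from_rotvec(s["orientation"]).as_matrix()[:2],s["q"][5])
p=env.read_camera("wrist")
for d in env.cut_out(p,"bar")[:3]:
    g=d["region"].astype(np.uint8);c=max(cv2.findContours(g,0,1)[0],key=cv2.contourArea).reshape(-1,2)
    pts=np.array([fatz(p,q,.017)[:2] for q in c],np.float32);r=cv2.minAreaRect(pts)
    col=p["frame"][g>0].mean(0)
    print(d["p"],d["box"],col,r,cv2.boxPoints(r).tolist())
save(p,sys.argv[1])
E
python3 b.py w5
```

```text
12.1667 [ 0.4726 -0.2572  0.1901] 0.05043754177247893 [[-0.027   0.9996 -0.004 ]
 [ 0.9996  0.027   0.0028]] -0.6251221374424877
0.8 [178.3, 219.6, 271.5, 258.4] [159.1633  94.3651  28.1421] ((0.3748909831047058, -0.27052581310272217), (0.02302052453160286, 0.09210808575153351), 80.1525650024414) [[0.3275469243526459, -0.27399009466171265], [0.41829797625541687, -0.2897428870201111], [0.42223504185676575, -0.2670615315437317], [0.33148398995399475, -0.25130873918533325]]
0.75 [312.5, 192.6, 335.3, 289.5] [133.3353 129.5638 124.5134] ((0.47142091393470764, -0.27291443943977356), (0.018415553495287895, 0.08976221829652786), 1.1452827453613281) [[0.46131789684295654, -0.22822634875774384], [0.4631120562553406, -0.3179706037044525], [0.48152393102645874, -0.3176025152206421], [0.4797297716140747, -0.2278582751750946]]
```

View pics/w5.png

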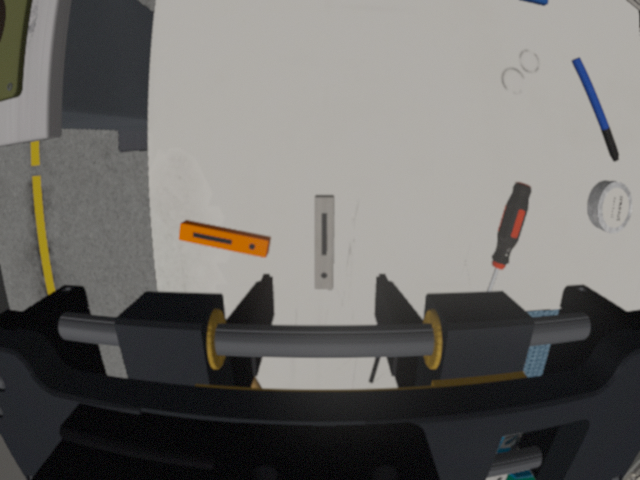

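The grey bar is at (324,242), measuring 18.4 x 89.8 mm, which matches its stated size. The orange one at (225,238) is left alone. Descending to grip 17 mm off the bar's centre towards the near (+y) end.

Emit:
{"fn": "apply_moves", "kwargs": {"plan": [120, 0.0017, -0.0015, 0.03, 0.007, 120, 0, 0, 0.04, 0, 120, 0, 0, 0.04, 0, 120, 0, 0, 0.04, 0, 120, 0, 0, 0.02, 0, 120, 0, 0, 0.0095, 0, 120, 0, 0, 0, 0, 120, 0, 0, 0, 0], "newtons": 45}}

```text
time: 12.93
tool_pos: [0.4731, -0.2568, 0.0143]
orientation: [2.201, 2.24, 0.0]
wrist_force: [-0.1, -0.0, 0.0]
width: 0.0501
```

```bash
python3 b.py w6
```

```text
12.9333 [ 0.4731 -0.2568  0.0143] 0.050148756503500626 [[-0.0177  0.9998  0.0013]
 [ 0.9998  0.0177 -0.0008]] -0.6148008209494533
0.73 [299.9, 239.7, 339.7, 391.0] [116.1863 112.662  107.9948] ((0.47064274549484253, -0.2469731867313385), (0.01774313859641552, 0.042242396622896194), 0.8168917894363403) [[0.46147096157073975, -0.22598060965538025], [0.4620732069015503, -0.2682187259197235], [0.4798145294189453, -0.26796576380729675], [0.47921228408813477, -0.2257276475429535]]
0.67 [79.5, 281.0, 138.7, 320.4] [107.7366  58.9261  14.1836] ((0.3582422435283661, -0.2619800865650177), (0.020597562193870544, 0.03744953125715256), 80.19708251953125) [[0.3380374014377594, -0.26894041895866394], [0.3749401271343231, -0.2753165662288666], [0.3784470856189728, -0.25501975417137146], [0.34154435992240906, -0.24864360690116882]]
```

View pics/w6.png

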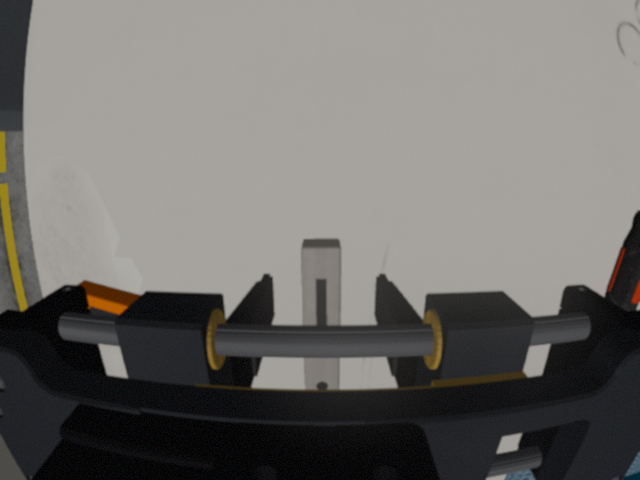

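Emit:
{"fn": "apply_moves", "kwargs": {"plan": [120, 0.0025, -0.002, 0.005, 0, 120, 0, 0, 0, 0, 255, 0, 0, 0, 0, 255, 0, 0, 0, 0, 255, 0, 0, 0, 0, 255, 0, 0, 0, 0, 255, 0, 0, 0, 0, 255, 0, 0, 0, 0, 255, 0, 0, 0, 0, 255, 0, 0, 0, 0], "newtons": 45}}

```text
time: 13.87
tool_pos: [0.4704, -0.2539, 0.0083]
orientation: [2.202, 2.24, 0.0]
wrist_force: [0.1, 0.9, 1.4]
width: 0.0176
```

```bash
python3 st.py
```

```text
13.8667 [ 0.4704 -0.2539  0.0083] [0.1164 0.8666 1.3902] 0.017551478425807048
0.38366508231784674 crank 2.0875872125188533
```

Gripped at 17.6 mm. Lifting and rolling back.

Emit:
{"fn": "apply_moves", "kwargs": {"plan": [255, 0, 0, -0.01, 0, 255, 0, 0, -0.03, 0, 255, 0, 0, -0.03, 0, 255, 0, 0, -0.03, -0.1225, 255, 0, 0, 0, -0.1225, 255, 0, 0, 0, -0.1225, 255, 0, 0, 0, -0.1225, 255, 0, 0, 0, -0.1225, 255, 0, 0, 0, -0.1225, 255, 0, 0, 0, -0.1225]}}

```text
time: 14.7
tool_pos: [0.4697, -0.2535, 0.1081]
orientation: [-1.062, -2.955, -0.0]
wrist_force: [-0.2, 0.5, -2.7]
width: 0.0181
```

Emit:
{"fn": "apply_moves", "kwargs": {"plan": [255, 0, 0, 0, -0.1225, 255, 0, 0, 0, -0.1225, 255, 0, 0, 0, -0.1225, 255, 0, 0, 0, -0.1225, 255, 0, 0, 0, -0.1225, 255, 0, 0, 0, -0.1225, 255, 0, 0, 0, 0, 255, 0, 0, 0, 0]}}

```text
time: 15.37
tool_pos: [0.4699, -0.2536, 0.1081]
orientation: [0.056, -3.14, -0.001]
wrist_force: [-0.6, -0.2, -2.1]
width: 0.0175
```

```bash
cat > c.py <<'E'
from h import *
np.set_printoptions(precision=4,suppress=True)
J=np.array([.5233,.0371]);y=.040;c,s_=np.cos(y),np.sin(y);M=np.array([[c,-s_],[s_,c]])
def st():
    s=env.observe();T=R.from_rotvec(s["orientation"]).as_matrix()
    print(round(s["time"],2),s["tool_pos"],"w",round(s["width"],4),"F",s["wrist_force"],"Fjig",M.T@s["wrist_force"][:2],"jigTCP",M.T@(s["tool_pos"][:2]-J))
    print("tooly-ang rel jigy",np.arctan2(T[1,1],T[0,1])-np.pi/2-y,"tilt z",T[:,2])
    return s,T
if __name__=="__main__":
    s,T=st()
    import sys
    t=J+M@[float(sys.argv[1]),0]
    print("delta tool",T[:,:].T@np.r_[t-s["tool_pos"][:2],float(sys.argv[2])-s["tool_pos"][2]])
E
python3 c.py -0.09 0.1
```

```text
15.37 [ 0.4699 -0.2536  0.1081] w 0.0175 F [-0.5861 -0.1619 -2.0991] Fjig [-0.5921 -0.1383] jigTCP [-0.065  -0.2883]
tooly-ang rel jigy -0.004409939751649682 tilt z [-0.0006  0.0004 -1.    ]
delta tool [0.0262 0.2882 0.0082]
```

Emit:
{"fn": "apply_moves", "kwargs": {"plan": [255, 0.0033, 0.036, 0, 0, 255, 0.0033, 0.036, 0, 0, 255, 0.0033, 0.036, 0, 0, 255, 0.0033, 0.036, 0, 0, 255, 0.0033, 0.036, 0, 0, 255, 0.0033, 0.036, 0, 0, 255, 0.0033, 0.036, 0, 0, 255, 0.0033, 0.036, 0, 0, 255, 0, 0, 0, 0, 255, 0, 0, 0, 0]}}

```text
time: 16.2
tool_pos: [0.4322, 0.0344, 0.1082]
orientation: [-0.064, 3.141, -0.0]
wrist_force: [0.1, -0.1, -1.6]
width: 0.0176
```

```bash
python3 c.py -0.09 0.05; python3 a.py w7; python3 - <<'E'
from h import *
p=env.read_camera("wrist");save(p,"w8")
s=env.read_camera("scene");save(s,"s8",(220,200,380,320),5)
t=env.read_camera("top");save(t,"t8",(230,150,350,270),5)
E
```

```text
16.2 [0.4322 0.0344 0.1082] w 0.0176 F [ 0.0531 -0.0523 -1.5945] Fjig [ 0.051  -0.0544] jigTCP [-0.0911  0.001 ]
tooly-ang rel jigy 0.0005831918437196118 tilt z [ 0.     -0.0003 -1.    ]
delta tool [-0.0011 -0.001   0.0582]
jig [0.5323 0.034  0.0408] -0.29361337423324585
axis [0.6554 0.0841]
```

View pics/w8.png

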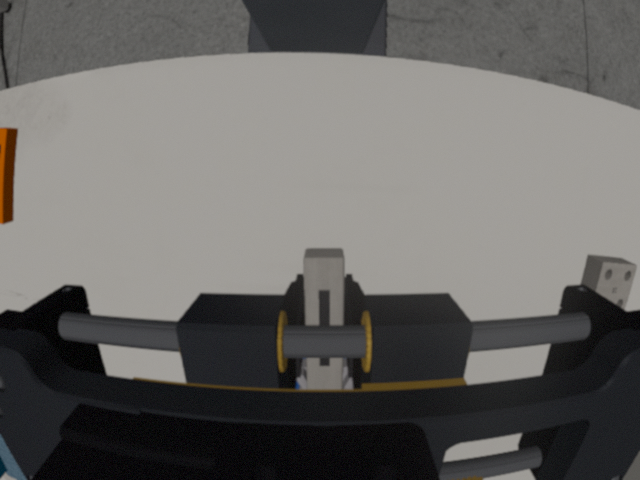

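View pics/s8.png

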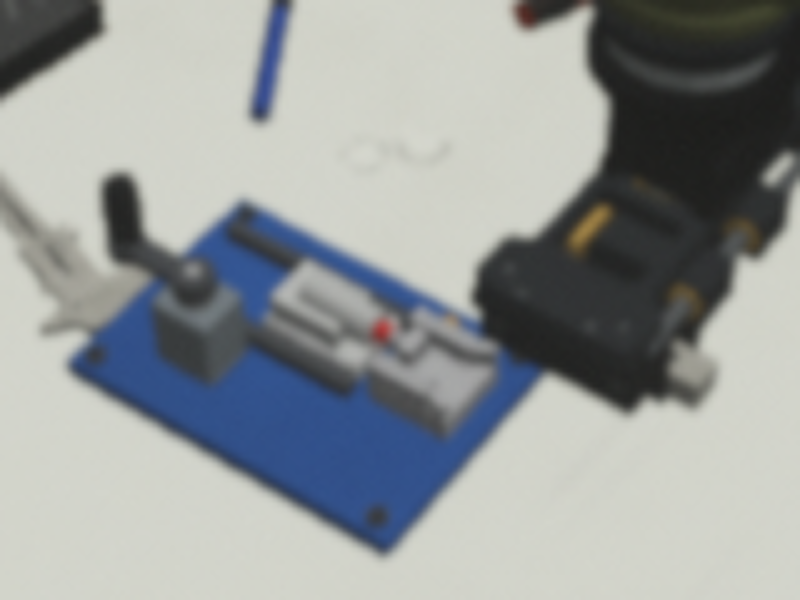

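View pics/t8.png

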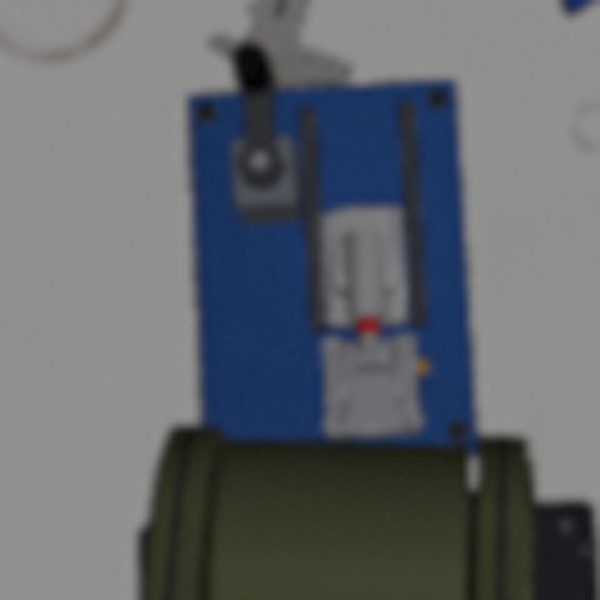

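The bar sits straight in the grip and is aligned with the jig to about 0.001 rad. Lowering in front of the mouth to about 3 mm above floor level.

Emit:
{"fn": "apply_moves", "kwargs": {"plan": [255, 0, -0.001, 0.03, 0, 255, 0, 0, 0.03, 0, 255, 0, 0, 0.01, 0, 255, 0, 0, 0, 0, 255, 0, 0, 0, 0]}}

```text
time: 17.07
tool_pos: [0.4326, 0.0318, 0.0381]
orientation: [0.06, -3.14, -0.0]
wrist_force: [-0.5, -0.1, -2.6]
width: 0.0178
```

```bash
python3 c.py -0.09 0.0375; python3 - <<'E'
from h import *
p=env.read_camera("wrist");save(p,"w9",(200,200,440,420),3)
from c import st
s,T=st();z=s["tool_pos"][2]-.0083
for px,zz in [((323,258),z+.017),((323,249),z)]:
    q=fatz(p,px,zz);print(q, s["tool_pos"][:2]-q[:2])
q=env.read_camera("scene");save(q,"s9",(220,200,380,320),5)
E
```

```text
17.07 [0.4326 0.0318 0.0381] w 0.0178 F [-0.5157 -0.1125 -2.5571] Fjig [-0.5198 -0.0918] jigTCP [-0.0909 -0.0017]
tooly-ang rel jigy -0.0017163046626804332 tilt z [-0.0012  0.     -1.    ]
delta tool [-0.0009  0.0017  0.0006]
17.12 [0.4337 0.0318 0.0393] w 0.0176 F [ 0.1362  0.1014 -1.6654] Fjig [0.1401 0.0959] jigTCP [-0.0898 -0.0017]
tooly-ang rel jigy -0.0015505542501758826 tilt z [ 0.0014 -0.0001 -1.    ]
[0.4067 0.0297 0.048 ] [0.0269 0.0021]
[0.4074 0.0297 0.031 ] [0.0262 0.0021]
```

View pics/w9.png

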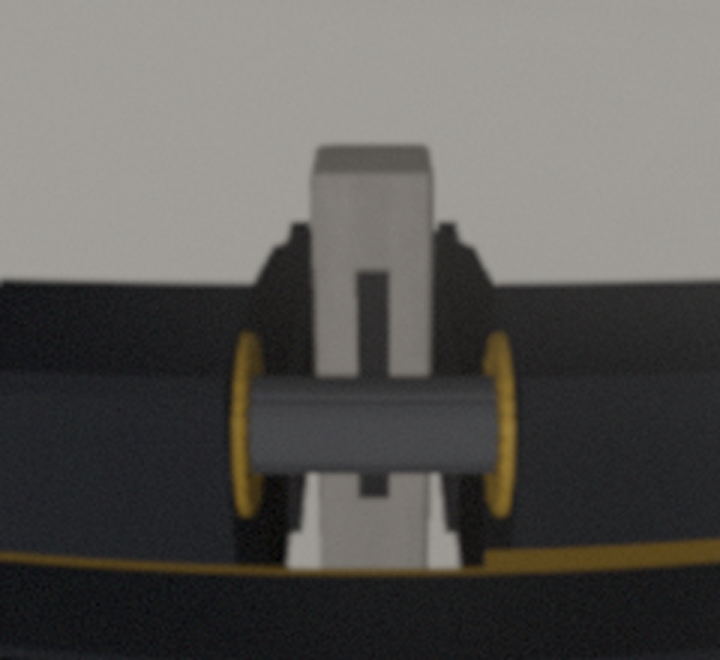

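View pics/s9.png

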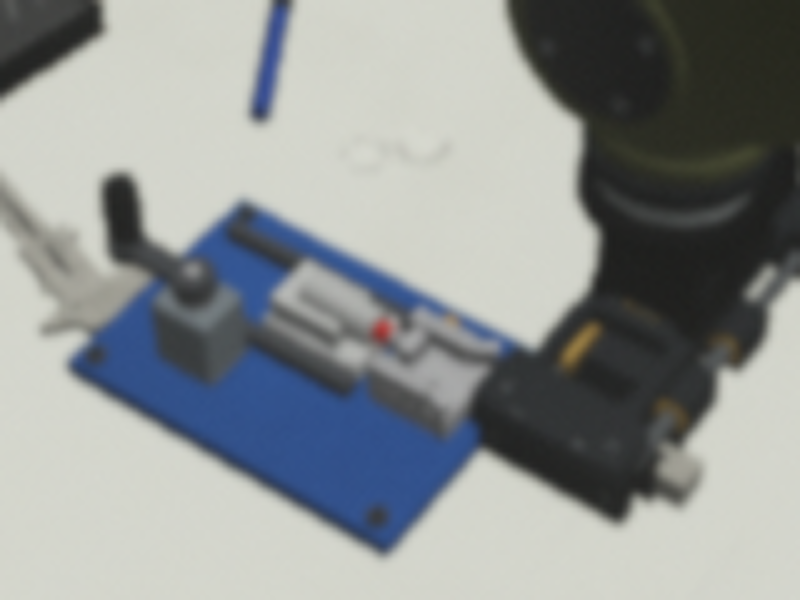

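Emit:
{"fn": "apply_moves", "kwargs": {"plan": [255, 0, 0.0015, 0.002, -0.0015, 255, -0.015, 0, 0, 0, 255, -0.01, 0, 0, 0, 255, -0.01, 0, 0, 0, 255, 0, 0, 0, 0, 255, 0, 0, 0, 0]}}

```text
time: 17.67
tool_pos: [0.4684, 0.0349, 0.0366]
orientation: [-0.063, 3.141, -0.0]
wrist_force: [-0.2, 0.2, -2.7]
width: 0.0176
```

```bash
python3 c.py -0.04 0.0343; python3 - <<'E'
from h import *
q=env.read_camera("scene");save(q,"s10",(250,220,350,300),8)
E
```

```text
17.67 [0.4684 0.0349 0.0366] w 0.0176 F [-0.1547  0.171  -2.7421] Fjig [-0.1478  0.1771] jigTCP [-0.055 -0.   ]
tooly-ang rel jigy 0.00036291689917659214 tilt z [ 0.0003 -0.     -1.    ]
delta tool [-0.015  -0.      0.0023]
```

View pics/s10.png

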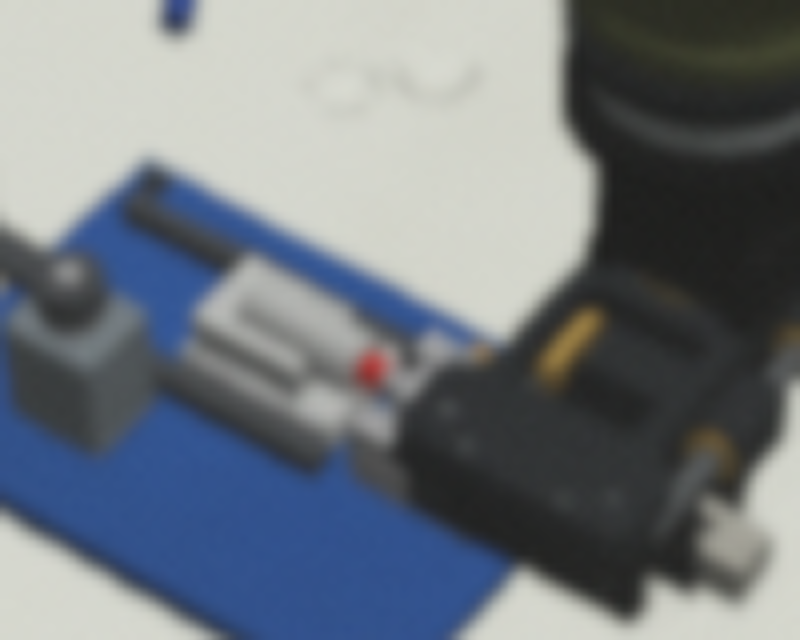

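Emit:
{"fn": "apply_moves", "kwargs": {"plan": [255, -0.006, 0, 0, 0, 255, -0.006, 0, 0, 0, 255, 0, 0, 0.001, 0, 255, 0, 0, 0, 0, 255, 0, 0, 0, 0]}}

```text
time: 18.13
tool_pos: [0.4794, 0.0354, 0.0349]
orientation: [0.063, -3.14, -0.0]
wrist_force: [-0.2, -0.0, -2.6]
width: 0.018
```

```bash
python3 c.py -0.04 0.0343
```

```text
18.13 [0.4794 0.0354 0.0349] w 0.018 F [-0.2466 -0.0459 -2.6082] Fjig [-0.2483 -0.036 ] jigTCP [-0.0439  0.    ]
tooly-ang rel jigy 0.00019453031184116926 tilt z [-0.0007  0.     -1.    ]
delta tool [-0.0039 -0.      0.0006]
```

Emit:
{"fn": "apply_moves", "kwargs": {"plan": [255, 0, 0, 0.0006, 0, 255, 0, 0, 0, 0, 255, 0, 0, 0, 0]}}

```text
time: 18.38
tool_pos: [0.4794, 0.0354, 0.0344]
orientation: [0.063, -3.141, -0.0]
wrist_force: [0.5, -0.6, -1.3]
width: 0.0179
```

```bash
python3 c.py -0.04 0.0343
```

```text
18.38 [0.4794 0.0354 0.0344] w 0.0179 F [ 0.4844 -0.5868 -1.2542] Fjig [ 0.4605 -0.6057] jigTCP [-0.0439  0.    ]
tooly-ang rel jigy 0.00020448926333353074 tilt z [-0.0003  0.     -1.    ]
delta tool [-0.0039 -0.      0.0001]
```

Emit:
{"fn": "apply_moves", "kwargs": {"plan": [255, 0, 0, 0.0006, 0, 255, 0, 0, 0, 0, 255, 0, 0, 0, 0]}}

```text
time: 18.63
tool_pos: [0.4797, 0.0353, 0.0342]
orientation: [-0.063, 3.141, -0.0]
wrist_force: [-1.3, 0.5, 1.4]
width: 0.0173
```

```bash
python3 c.py -0.04 0.0343
```

```text
18.63 [0.4797 0.0353 0.0342] w 0.0173 F [-1.2651  0.5296  1.4418] Fjig [-1.2429  0.5798] jigTCP [-0.0436 -0.    ]
tooly-ang rel jigy 0.0002364933210950229 tilt z [ 0.0003 -0.     -1.    ]
delta tool [-0.0036  0.     -0.0001]
```

It's on the floor: Fz rose by about 3 N, at exactly the expected height. Now sliding forward to find the stop.

Emit:
{"fn": "apply_moves", "kwargs": {"plan": [255, -0.003, 0, 0, 0, 255, -0.003, 0, 0, 0, 255, -0.002, 0, 0, 0, 255, 0, 0, 0, 0, 255, 0, 0, 0, 0]}}

```text
time: 19.05
tool_pos: [0.4885, 0.0357, 0.0342]
orientation: [-0.063, 3.139, -0.0]
wrist_force: [0.9, 0.6, 0.5]
width: 0.0177
```

```bash
python3 c.py -0.0255 0.0343
```

```text
19.05 [0.4885 0.0357 0.0342] w 0.0177 F [0.8747 0.5831 0.5104] Fjig [0.8973 0.5477] jigTCP [-0.0348 -0.    ]
tooly-ang rel jigy 0.00018887731949849412 tilt z [ 0.0017  0.     -1.    ]
delta tool [-0.0093  0.     -0.0001]
```

Emit:
{"fn": "apply_moves", "kwargs": {"plan": [255, -0.0015, 0, 0, 0, 255, -0.0015, 0, 0, 0, 255, 0, 0, 0, 0, 255, 0, 0, 0, 0]}}

```text
time: 19.38
tool_pos: [0.4898, 0.0358, 0.0342]
orientation: [0.063, -3.138, 0.0]
wrist_force: [-5.9, -1.1, 6.3]
width: 0.0174
```

```bash
python3 c.py -0.0255 0.0343
```

```text
19.38 [0.4898 0.0358 0.0342] w 0.0174 F [-5.9284 -1.1416  6.2762] Fjig [-5.9693 -0.9036] jigTCP [-0.0335  0.    ]
tooly-ang rel jigy 0.00024955156219944735 tilt z [-0.0027 -0.0001 -1.    ]
delta tool [-0.008  -0.     -0.0002]
```

Emit:
{"fn": "apply_moves", "kwargs": {"plan": [255, -0.0015, 0, -0.0003, 0, 255, -0.0015, 0, 0, 0, 255, 0, 0, 0, 0, 255, 0, 0, 0, 0]}}

```text
time: 19.72
tool_pos: [0.4919, 0.0359, 0.0342]
orientation: [0.063, -3.136, -0.0]
wrist_force: [-7.8, 0.1, 7.5]
width: 0.0179
```

```bash
python3 c.py -0.0255 0.0343; cat > d.py <<'E'
import sys
from h import *
q=env.read_camera("scene");save(q,sys.argv[1]+"s",(280,230,330,270),14)
t=env.read_camera("top");save(t,sys.argv[1]+"t",(280,180,330,230),12)
for p in (q,t):
    f=p["frame"].astype(int);m=(f[...,0]>f[...,1]+50)&(f[...,0]>f[...,2]+50)
    m[:180]=0;m[275:]=0;m[:,:270]=0;m[:,330:]=0
    print("red px",m.sum(),(f[...,0]-f[...,1])[m].sum(),np.argwhere(m).mean(0) if m.any() else None)
E
python3 d.py e1
```

```text
19.72 [0.4919 0.0359 0.0342] w 0.0179 F [-7.8121  0.053   7.5095] Fjig [-7.8038  0.3653] jigTCP [-0.0314  0.0001]
tooly-ang rel jigy 0.0003859206839345389 tilt z [-0.0049 -0.     -1.    ]
delta tool [-0.0059 -0.0001 -0.0001]
red px 0 0 None
red px 0 0 None
```

View pics/e1s.png

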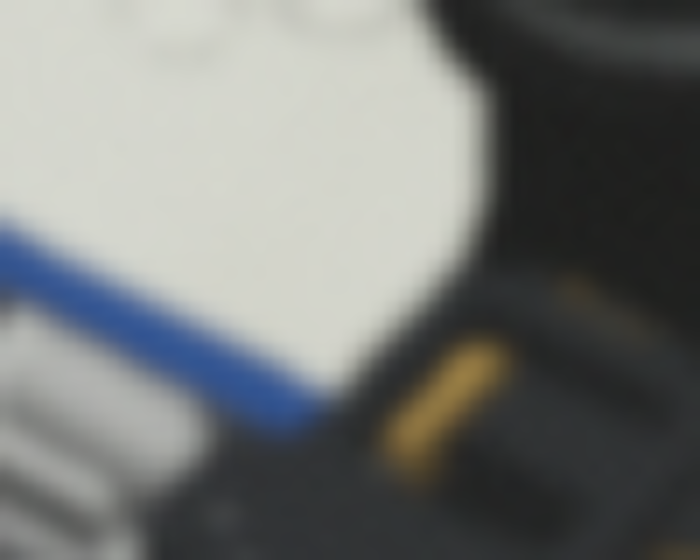

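View pics/e1t.png

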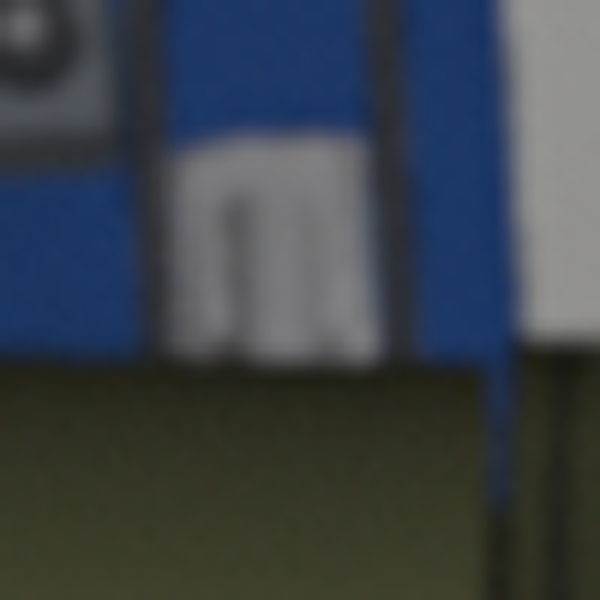

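The scene and top cameras can't see the collar, because the gripper and forearm hide it. Contact came where predicted (TCP jig x ≈ -33.5 to -34). I'll ease the floor pressure while advancing.

Emit:
{"fn": "apply_moves", "kwargs": {"plan": [255, -0.001, 0, -0.0007, 0, 255, -0.001, 0, -0.0007, 0, 255, 0, 0, 0, 0, 255, 0, 0, 0, 0]}}

```text
time: 20.15
tool_pos: [0.4933, 0.036, 0.0344]
orientation: [0.063, -3.135, -0.0]
wrist_force: [-6.2, 0.3, 1.7]
width: 0.0177
```

```bash
python3 c.py -0.0255 0.0343;python3 - <<'E'
from h import *
p=env.read_camera("wrist");save(p,"w12");print(env.observe()["wrist_force"],env.observe()["tool_pos"])
E
```

```text
20.15 [0.4933 0.036  0.0344] w 0.0177 F [-6.197   0.2505  1.7498] Fjig [-6.1821  0.4981] jigTCP [-0.03    0.0001]
tooly-ang rel jigy 0.0002608190917519418 tilt z [-0.0057  0.     -1.    ]
delta tool [-0.0045 -0.0001  0.0001]
[-6.12987631 -0.33927312  1.35472681] [0.49325405 0.03602474 0.03440568]
```

View pics/w12.png

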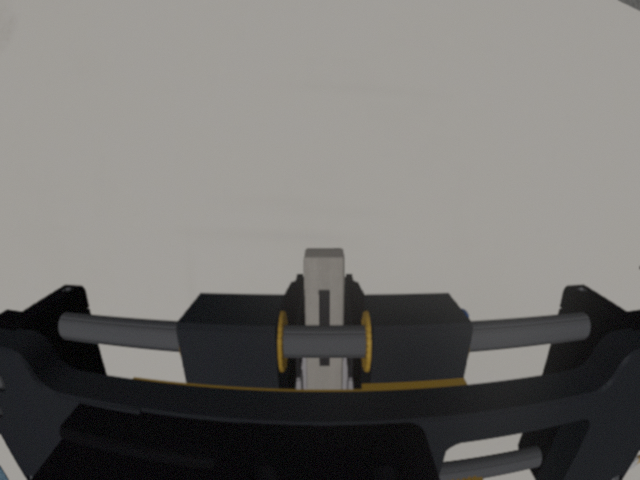

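At jig x -30.0 the push is 6.2 N with light floor contact. That fits the spring (contact at -33.4, 3.4 mm of travel gives 5.4 N, plus about 0.8 N of friction). Advancing further.

Emit:
{"fn": "apply_moves", "kwargs": {"plan": [255, -0.001, 0, -0.0002, 0, 255, -0.001, 0, -0.0002, 0, 255, -0.001, 0, 0, 0, 255, -0.001, 0, 0, 0, 255, 0, 0, 0, 0, 255, 0, 0, 0, 0]}}

```text
time: 20.7
tool_pos: [0.4961, 0.0362, 0.0344]
orientation: [0.063, -3.132, -0.0]
wrist_force: [-9.4, -1.0, 3.8]
width: 0.0179
```

```bash
python3 c.py -0.0255 0.0343
```

```text
20.7 [0.4961 0.0362 0.0344] w 0.0179 F [-9.3646 -1.0428  3.8323] Fjig [-9.3988 -0.6674] jigTCP [-0.0272  0.0002]
tooly-ang rel jigy 0.00029826065800401397 tilt z [-0.0087 -0.0001 -1.    ]
delta tool [-0.0017 -0.0002  0.0001]
```

Emit:
{"fn": "apply_moves", "kwargs": {"plan": [255, -0.001, 0, -0.0006, 0, 255, -0.001, 0, 0, 0, 255, 0, 0, 0, 0, 255, 0, 0, 0, 0, 255, 0, 0, 0, 0]}}

```text
time: 21.12
tool_pos: [0.4974, 0.0362, 0.0346]
orientation: [0.063, -3.131, -0.0]
wrist_force: [-10.1, -0.4, 2.4]
width: 0.0178
```

```bash
python3 c.py -0.0255 0.0343; python3 d.py e2; python3 c.py -0.0255 0.0343
```

```text
21.12 [0.4974 0.0362 0.0346] w 0.0178 F [-10.1222  -0.3546   2.3761] Fjig [-10.1282   0.0504] jigTCP [-0.0259  0.0002]
tooly-ang rel jigy 0.00034114223688489625 tilt z [-0.0103 -0.0001 -0.9999]
delta tool [-0.0004 -0.0002  0.0003]
red px 0 0 None
red px 0 0 None
21.22 [0.4974 0.0362 0.0346] w 0.0181 F [-10.4318   0.5328   2.0474] Fjig [-10.4021   0.9495] jigTCP [-0.0259  0.0002]
tooly-ang rel jigy 0.0003706689071903205 tilt z [-0.0103 -0.0002 -0.9999]
delta tool [-0.0004 -0.0002  0.0003]
```

The push is about 10.3 N with about 7.5 mm of travel. I'll check for grip slip and that it holds steady.

Emit:
{"fn": "apply_moves", "kwargs": {"plan": [255, 0, 0, 0, 0, 255, 0, 0, 0, 0, 255, 0, 0, 0, 0, 255, 0, 0, 0, 0, 255, 0, 0, 0, 0, 255, 0, 0, 0, 0, 255, 0, 0, 0, 0, 255, 0, 0, 0, 0]}}

```text
time: 21.88
tool_pos: [0.4974, 0.0362, 0.0346]
orientation: [0.063, -3.131, -0.0]
wrist_force: [-10.4, -1.0, 2.8]
width: 0.0177
```

```bash
python3 c.py -0.0255 0.0343; python3 - <<'E'
from h import *
p=env.read_camera("wrist");save(p,"w13",(200,200,440,420),3)
s=env.observe();z=s["tool_pos"][2]-.0083
for px,zz in [((323,258),z+.017),((323,249),z)]:
    q=fatz(p,px,zz);print(q, s["tool_pos"][:2]-q[:2])
t=env.read_camera("top");save(t,"t13")
q=env.read_camera("scene");save(q,"s13")
E
```

```text
21.88 [0.4974 0.0362 0.0346] w 0.0177 F [-10.3886  -0.9933   2.8255] Fjig [-10.42    -0.5771] jigTCP [-0.0259  0.0002]
tooly-ang rel jigy 0.00036930255745096924 tilt z [-0.0103 -0.0001 -0.9999]
delta tool [-0.0004 -0.0002  0.0003]
[0.47204578 0.03412211 0.04328351] [0.02534734 0.00212148]
[0.47255626 0.03410898 0.02628351] [0.02483687 0.00213461]
```

View pics/w13.png

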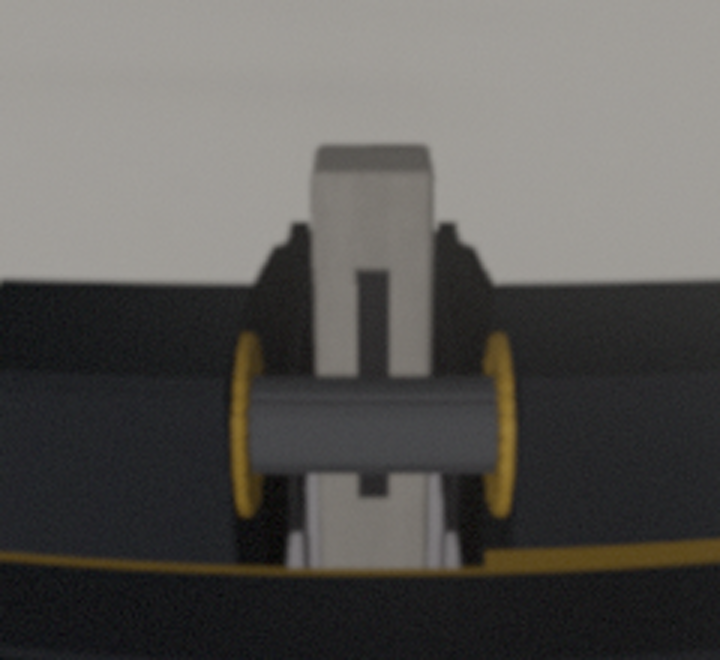

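View pics/s13.png

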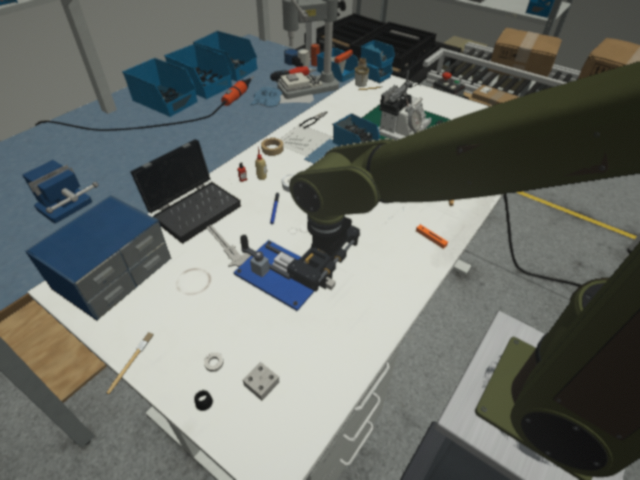

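The push holds steady at 10.4 N, the bar's back-end pixels in the grip are unchanged (no slip), and the bystanders are undisturbed. Handing in.

```bash
python3 -c "
from workcell import env
print(env.job_done());s=env.observe();print(s['time'],s['wrist_force'],s['width'])"
```

```text
the job is handed in; nothing more can be done
None
the job is handed in; nothing more can be done
```

I turned the crank clockwise to its stop, then pressed the grey bar against the sprung stop with about 10 N. I handed in at about 22 s with the arm still gripping and pushing.

**Crank:** It ended pointing along the jig's +x. The force rose to 13 N with no further movement, and the wrist picture showed the stop brought forward into the channel, about 31–33 mm from the mouth.

**Bar:** I gripped it 17–19 mm off centre, laid it on the nest floor and slid it forward. Contact with the stop came at the predicted place.

**Last checks:**
- **Push:** It held steady at 10.4 N over 0.7 s. TCP travel past contact was about 7.5 mm, or about 9.5 N by the spring figures; the rest fits light floor friction.
- **Alignment:** The bar was within 0.001 rad of the jig's line and 0.2 mm off centre.
- **Grip:** The bar had not slipped in the fingers.

**Not confirmed, or less than ideal:**
- **Red collar:** I could not see it at the end because the gripper and forearm hid it from both fixed cameras. The push figure rests on travel and wrist force only.
- **Bar not quite flat:** Under load the tool leaned about 0.6°, nose down, so the bar is very slightly off flat. The moves offer no way to correct that lean.

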